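# Wind the bottle lift up to its sealing head with the loose crank

## Robot

A 7-joint arm with a two-finger parallel gripper is mounted at the origin on the work surface. World frame = base frame: x ahead of the robot, y to its left, z up, the work surface at z = 0. Lengths are in mm, angles in rad, forces in N, time in s.
With the tool pointing down it reaches from about 425 to 825 mm from the base axis. Payload 3.6 kg.
Tool frame: the origin (TCP) lies between the finger pads; the fingertips stand 14 mm ahead of it and the grasp point (between the pads) lies 5 mm behind it; z points along the fingers, y is the line along which they close (so a half turn about z gives the same grasp; the last joint's range is limited). The gripper opens to 85 mm and grips with 20 to 120 N. Pads are 22 mm wide; open, the fingers measure 114 mm over their backs; the gripper's body (76 mm by 85 mm) begins 54 mm behind the grasp point. The pads swing forward as they close: fully open they stand 13 mm farther back than shut.
Start: joints at [-1.304, 0.615, -0.013, 1.423, 0.008, 1.103, -0.04], TCP at [187.578, 622.315, 206.597] pointing down, gripper open.
Joint ranges: [-3.12, 3.12], [-0.3, 2.06], [-1.34, 1.32], [0.26, 2.42], [-1.36, 4.5], [0.01, 1.98], [-2.84, 2.84]. Speed limits (rad/s): [2.79, 2.79, 3.14, 3.14, 3.14, 3.14, 3.14].

## Interface

Orientations are given as a unit quaternion [w, x, y, z].
In Python, from rig import bot, viewer, order gives the robot as it stands.
- The arm moves only by the tool carry_out, never from a script. Its argument "increments" is text: rows parted by semicolons, each of 5 numbers parted by spaces: the shift along the world's x, y, z in mm, then the turn about the world's z in degrees, then the closure in counts, from 0 (fully open) to 255 (shut). A call has 1 to 5 rows; each row is the pose to reach, as a shift and turn from the pose commanded when the call began; what a row does not reach only later rows make up. A row lasts 1/12 s, in which the tool goes at most 41.7 mm and 7.16 degrees, less where a joint would pass 70% of its speed; a pose out of reach is approached as far as the arm can. A call with a gripper value outside its range is refused whole. The fingers move at their own pace and stop on an object; the grip force is fixed at half the most. Time passes only in rows, so rows that repeat a pose let the fingers close. It gives the time, the measured TCP pose, the force, the opening and the grip force at its end, in the units of the state.
- bot.sense(): the state, without advancing time (a new reading comes with each control period).
- viewer.read_camera(name): name is "scene" or "side" or "wrist"; returns a dict with "frame" (400x640x3 uint8, red, green, blue), "camera_matrix" (3x3 intrinsics, pixels), "rvec" (rotation vector, rad) and "tvec" (3), from world to camera coordinates, as OpenCV has them. Camera axes: x right, y down, z forward; pixel columns grow to the right and rows downward; lengths in mm; the calibration is good to about 2 mm. A picture is of the moment at which its call begins. There is no depth.
- order.job_done(): hands the job in; it is judged then, once.
The state is a dict: "clock": time; "joints": joint angles; "qvel": joint speeds; "joint_efforts": joint torques, N m; "tcp_pos": TCP position; "orientation": TCP orientation; "force": force on the tool from outside, world axes, zero at the start; "wrist_torque": the same for the moment, N m; "width": opening from 0.0 (shut) to 1.0 (fully open); "finger_force": force on a finger pad.
Only numpy, scipy, OpenCV 4.12 (cv2) and the standard library are available. Lean on these libraries where they do the work, as an engineer would, in place of code of your own. Each camera call takes 0.05 s, during which the arm holds its last target. There are 200 camera calls.

## Task

Put the loose crank on the square shaft end of the bottle lift, pressing only lightly while feeling for the angle at which it drops fully home, and wind it clockwise (seen from above) through as many full turns as it takes, until the amber bottle's mouth is pressed snugly against the sprung rubber sealing pad, without forcing it. Leave the crank fully home on the shaft and let go. Do not help the bottle or its carriage up by hand, and leave the other glassware alone.

Things in the scene. Friction and masses are not known exactly. Their poses are not given: they have to be found in the camera images.
- crank_boss (a point): Loose steel crank, 0.39 kg, standing on its hub. This point: on the crank's axis, 57 mm above its underside, mid-height of the 26 mm square boss that rises above the arm (36 to 73 mm); grasp from above across the faces that look along y. z up the axis, x along the 18 mm wide arm to the handle (x from -36 to 79 mm). A 26 mm ball at x = -43 mm balances it.
- hub: The crank's lower part, the 32 mm square hub below the boss (36 mm tall, arm at its top). Origin: centre of its underside, the mouth of the square socket, 21 mm wide, 24 mm deep, open downwards, sides parallel to the boss's; axes as crank_boss. Play on the shaft is 1.5 mm on each side; it drops on only within about 5 to 8 degrees of the right angle (any of four, 90 degrees apart).
- crank_handle (a point): Centre of the crank's upright black handle, a freely spinning round sleeve, 18 mm diameter, 42 mm tall, 70 mm from the crank's axis; this point is 60 mm above the crank's underside and 24 mm above the arm's top. As the sleeve spins, it can be carried round without turning the gripper. Same axes as crank_boss.
- shaft_seat (a point): Point on the upright axis of the lift's square shaft end, on top of its 40 mm round collar, where the crank's underside rests when home, 63 mm above the table. Square: 18 mm wide, top 23 mm above this point, last 3 mm stepped in to 15 mm. Axes are those of the fixed stand (z up, y towards the bottle, 250 mm away), NOT of the square, whose angle is random: feel or see it.
- lift: Grey stand of the bottle lift, origin on the table under the shaft axis, same axes as shaft_seat; 90 mm square, 55 mm tall gearbox round the shaft. Turning the shaft takes about 0.27 to 0.32 N m (friction and load), nearly the same at any angle until the bottle meets the pad; clockwise from above lifts, 36 mm a turn, 2 to 2.9 turns in all. The drive holds itself where it is left.
- flask_mouth (a point): Centre of the top of the amber bottle's neck (lip 34 mm diameter). z up. The bottle is loose, 60 mm diameter, 130 mm tall, 0.26 to 0.49 kg, standing in the low rim of the lift's carriage.
- flask: The same amber bottle; origin at the centre of its underside, z up.
- pad_face (a point): Centre of the underside of the rubber sealing pad (40 mm diameter) on the lift's head, straight above the bottle. It is sprung: gives at about 5 N, then 1 mm for each further 4.5 N, 14 mm at most; pushed up 2 to 6 mm (about 14 to 32 N) it is snug. Each N on it adds 0.0057 N m at the crank (20 N: 0.11 N m, about 1.6 N more at the handle).
- pad: The same sprung pad; origin at the centre of its underside, z up.
- carriage: The lift's carriage, an aluminium tray 85 mm square with a low rim; origin at the centre of its underside, 6 mm below the bottle's underside; z up. It slides straight up two steel columns.
- jar: Bystander: small amber jar, 48 mm diameter, 65 mm tall; origin under its centre.
- beaker_a: Bystander: glass beaker, 52 mm diameter, 60 mm tall; origin under its centre.
- beaker_b: Bystander: second glass beaker, 52 mm diameter, 60 mm tall; origin under its centre.
- dish: Bystander: white dish, 80 mm diameter, 20 mm tall; origin under its centre.
- cylinder: Bystander: measuring cylinder, foot 60 mm diameter, 173 mm tall; origin under its centre.
- pipette: Bystander: glass pipette lying along its x, 200 mm long, 8 mm thick; origin under its centre.
Not all that is in view belongs to the job. Several things look just like the part that bears crank_boss: the one meant starts farthest from the robot's base.

How it is judged (in metres and radians):
On the way, in this order (a step that is already met when the one before it is completed fails the run):
1. the crank is fully home on the square shaft, the bottle still clear of the pad (horizontal distance between hub and shaft_seat below 0.004 m and distance between hub and shaft_seat below 0.006 m and angle between hub's own z axis and vertical below 0.08 rad and contact force between flask and pad below 0.5 N), for 0.2 s.
2. the bottle is pressed against the pad, with the crank still home on the shaft (horizontal distance between hub and shaft_seat below 0.004 m and distance between hub and shaft_seat below 0.006 m and angle between hub's own z axis and vertical below 0.08 rad and contact force between flask and pad above 10 N), for 0.2 s.
At the end, for the whole second after the job is handed in: The crank is upright and home on the shaft (within 4 mm sideways, 6 mm in all, 0.08 rad), the bottle stands upright under the pad (within 8 mm) and presses on it with 10 to 40 N, the carriage at rest (all of step 2 and contact force between flask and pad below 40 N and linear speed of carriage below 0.005 m/s and horizontal distance between flask_mouth and pad_face below 0.008 m and angle between flask's own z axis and vertical below 0.06 rad); the robot touches nothing.
It fails at once if the crank is rammed onto the end of the shaft with more than 60 N before it has dropped home (contact force between hub and anything else above 60 N and height (world z) of hub above 0.07 m).
It fails at once if the bottle is forced against the pad with more than 50 N (contact force between flask and pad above 50 N).
It fails at once if the robot touches the bottle, carriage or pad (contact force between any of flask, carriage, pad and the arm above 1 N or contact force between any of flask, carriage, pad and the fingers above 1 N).
It fails at once if the bottle is lifted or tipped off its carriage (angle between flask's own z axis and vertical above 0.15 rad).
It fails at once if a bystander is moved more than 30 mm (distance of any of jar, beaker_a, beaker_b, dish, cylinder, pipette from where it was at the start of the episode above 0.03 m).
It also fails if it takes over 72 s, if anything falls off the work surface, if the arm or the gripper's body presses on something with over 40 N, if the wrist force passes 120 N, or if a joint passes its speed limit or range.

## Working session

There is one attempt and no reset: what is moved stays moved. The work goes in short steps, Python scripts to look and compute and a tool call to move; the robot and the scene stay as the last step left them, time stands still between calls to the robot, and variables do not carry over. Pictures are saved under pics/ and viewed, at most 10 in all, crops included, and the job is handed in when it is done.

Besides the shell and the picture viewer there is one more tool, called as name(argument=value, ...) on one line, values as JSON. carry_out: Moves the arm, as the interface text tells. Its arguments: {"type":"object","properties":{"increments":{"type":"string"}},"required":["increments"]}

```bash
ls; mkdir -p pics; cat > h.py <<'E'
import numpy as np, cv2
from rig import bot, viewer, order
def cam(n):
    c=viewer.read_camera(n); c['R']=cv2.Rodrigues(np.array(c['rvec'],float))[0]; c['t']=np.array(c['tvec'],float).ravel(); c['K']=np.array(c['camera_matrix'],float); return c
def ray(c,p):
    d=c['R'].T@(np.linalg.inv(c['K'])@np.array([p[0],p[1],1.])); return -c['R'].T@c['t'], d
def onz(c,p,z):
    o,d=ray(c,p); return o+d*(z-o[2])/d[2]
def proj(c,P):
    return cv2.projectPoints(np.array(P,float).reshape(-1,1,3),cv2.Rodrigues(c['R'])[0],c['t'],c['K'],None)[0].reshape(-1,2)
def tri(c1,p1,c2,p2):
    o1,d1=ray(c1,p1);o2,d2=ray(c2,p2)
    s=np.linalg.lstsq(np.c_[d1,-d2],o2-o1,rcond=None)[0]
    a=o1+s[0]*d1;b=o2+s[1]*d2; return (a+b)/2,np.linalg.norm(a-b)
def save(c,n,box=None,k=1):
    f=c['frame'][:,:,::-1]
    if box: f=f[box[1]:box[3],box[0]:box[2]]
    cv2.imwrite('pics/'+n+'.png',cv2.resize(f,None,fx=k,fy=k,interpolation=cv2.INTER_CUBIC))
E
python3 - <<'E'
from h import *
print(bot.sense())
for n in ('scene','side'):
    c=cam(n); save(c,n+'0'); print(n,-c['R'].T@c['t'],c['R'][2])
    np.save(n+'0.npy',c,allow_pickle=True)
E
```

```text
pics
{'clock': 0.0, 'joints': array([-1.30453323,  0.61590242, -0.01265744,  1.42497211,  0.00811053,
        1.10340667, -0.04042509]), 'qvel': array([-1.13766851e-03,  9.60688344e-04,  1.25521510e-03,  2.26590732e-04,
       -2.13587516e-03,  5.78902946e-05, -2.54694744e-05]), 'joint_efforts': array([-5.06037541e-04, -4.69210732e+01,  2.58963900e-01, -1.71033043e+01,
        9.93949914e-03,  9.45175794e-03, -1.05471514e-05]), 'tcp_pos': array([187.3135415 , 621.52099455, 205.42478645]), 'orientation': array([-1.79689509e-04,  1.45819507e-01,  9.89310331e-01, -1.30692301e-03]), 'force': array([-0.20023097,  0.2492168 , -0.40669899]), 'wrist_torque': array([-0.06196785, -0.02036662, -0.04944902]), 'finger_force': 0.0, 'width': 0.9987398249267369}
scene [ 973.48972983 -710.85796683  678.54682986] [-0.46924002  0.6978564  -0.54111944]
side [459.87027492 691.4325288  904.39194841] [ 0.09306959 -0.71970881 -0.68800965]
```

View pics/scene0.png

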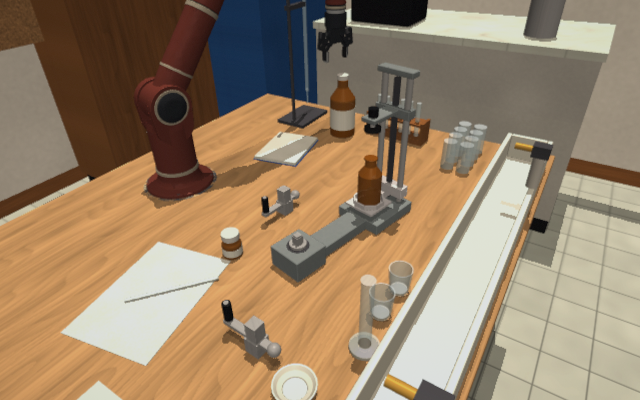

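View pics/side0.png

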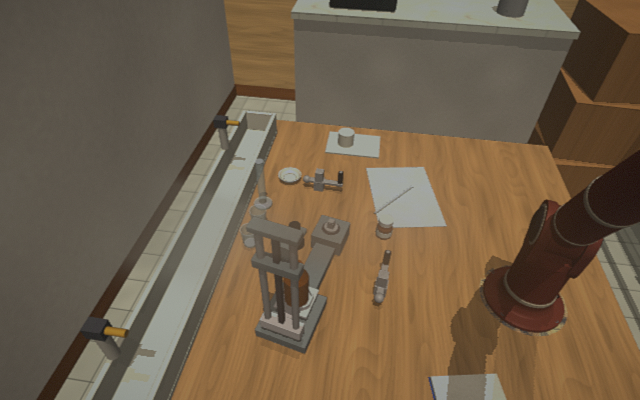

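The scene view shows two cranks: A with its boss at about (256,335) and handle at (227,310), and B with its boss at (285,194) and handle at (265,205). The lift's square shaft end is at (298,240), the bottle mouth at (371,160), the jar at (231,243), the cylinder at (365,310) and the dish at (295,385). In the side view crank A is at (320,180), crank B at (382,280) and the shaft at (331,225). The things that could be taken for the crank are A (255,335) and B (285,195). A looks farthest from the base, so I'll check it in a crop.

```bash
python3 - <<'E'
from h import *
s=np.load('scene0.npy',allow_pickle=True).item(); d=np.load('side0.npy',allow_pickle=True).item()
for n,p,q,z in [('A boss top',(255,322),(320,171),73),('B boss top',(285,188),(383,266),73),('shaft top',(298,236),(331,220),86),('A handle top',(227,302),(340,172),81),('mouth',(371,158),None,None),('B handle',(265,198),(388,252),81)]:
    if q: print(n,onz(s,p,z).round(),onz(d,q,z).round(),[x if np.isscalar(x) else x.round() for x in tri(s,p,d,q)])
f=s['frame'][:,:,::-1]
a=cv2.resize(f[285:370,205:305],(500,425),interpolation=cv2.INTER_CUBIC)
b=cv2.resize(f[220:290,260:340],(486,425),interpolation=cv2.INTER_CUBIC)[:, :300]
cv2.imwrite('pics/crop1.png',np.hstack([a,b]))
E
```

```text
A boss top [ 595. -347.   73.] [ 588. -351.   73.] [array([ 591., -348.,   73.]), np.float64(7.05462875026617)]
B boss top [377.  40.  73.] [372.  11.  73.] [array([380.,  26.,  85.]), np.float64(14.908140248254199)]
shaft top [ 532. -121.   86.] [ 524. -120.   86.] [array([ 527., -120.,   85.]), np.float64(6.259964986352609)]
A handle top [ 526. -343.   81.] [ 523. -347.   81.] [array([ 524., -344.,   82.]), np.float64(3.9762455005732984)]
B handle [369. -34.  81.] [361. -32.  81.] [array([364., -32.,  79.]), np.float64(5.926482660150774)]
```

View pics/crop1.png

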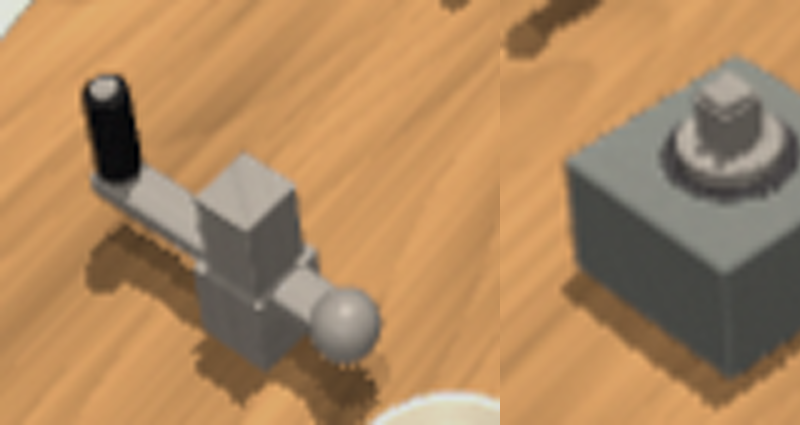

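```bash
python3 - <<'E'
from h import *
s=np.load('scene0.npy',allow_pickle=True).item(); d=np.load('side0.npy',allow_pickle=True).item()
for n,p,q in [('head +x',(418,73),(250,224)),('head -x',(380,68),(304,238)),('bottle cap',(371,158),(298,268))]:
    print(n,tri(s,p,d,q))
print(onz(s,(369,203),25),onz(s,(410,212),10),onz(s,(298,272),0))
E
```

```text
head +x (array([646.03711372, 203.33777994, 376.7944089 ]), np.float64(5.21097402197748))
head -x (array([546.19325172, 216.26567312, 370.86236061]), np.float64(6.676650041625267))
bottle cap (array([574.73429359, 132.57402261, 175.01233922]), np.float64(6.731749787805904))
[569.33017227 154.84420436  25.        ] [672.16210847 192.77512595  10.        ] [ 541.23698359 -141.58265978    0.        ]
```

carry_out(increments="10 -41 20 0 0;20 -82 40 0 0;30 -123 40 0 0;40 -164 40 0 0;50 -205 40 0 0")

```text
clock: 0.52
tcp_pos: [235.2, 425.9, 246.6]
orientation: [0.0, 0.146, 0.989, 0.0]
force: [1.5, 0.4, -0.4]
width: 0.998
finger_force: 0.0
```

carry_out(increments="24 -33 0 0 0;48 -66 0 0 0;72 -99 0 0 0;96 -132 0 0 0;120 -165 0 0 0")

```text
clock: 0.93
tcp_pos: [355.5, 260.9, 246.5]
orientation: [-0.0, 0.146, 0.989, -0.0]
force: [1.3, 0.3, -0.8]
width: 1.002
finger_force: 0.0
```

carry_out(increments="20 -35 0 3 0;40 -70 0 6 0;48 -110 0 9 0;56 -150 0 12 0;60 -190 0 13 0")

```text
clock: 1.35
tcp_pos: [415.4, 70.7, 246.4]
orientation: [0.0, 0.032, 0.999, -0.0]
force: [0.6, 0.0, 0.6]
width: 1.0
finger_force: 0.0
```

carry_out(increments="4 -41 0 0 0;8 -82 0 0 0;12 -123 0 0 0;16 -164 0 0 0;20 -205 0 0 0")

```text
clock: 1.77
tcp_pos: [434.5, -134.0, 246.5]
orientation: [-0.0, 0.033, 0.999, 0.0]
force: [0.6, -0.3, -0.7]
width: 1.003
finger_force: 0.0
```

carry_out(increments="24 -33 0 0 0;48 -66 0 0 0;72 -99 0 0 0;96 -132 0 0 0;120 -165 0 0 0")

```text
clock: 2.18
tcp_pos: [555.6, -298.5, 246.0]
orientation: [-0.0, 0.033, 0.999, 0.0]
force: [0.5, -0.5, -0.5]
width: 1.001
finger_force: 0.0
```

```bash
python3 - <<'E'
from h import *
c=cam('wrist'); np.save('w1.npy',c,allow_pickle=True); save(c,'w1'); s=bot.sense(); print(s['tcp_pos'],s['joints'],-c['R'].T@c['t'],c['R'][2],proj(c,[[593,-348,73],[525,-345,81],[527,-120,86]]))
E
```

```text
[ 558.46745439 -307.07206355  244.12367825] [ 0.29506676  0.57422611  0.29615184  1.4201586  -0.16614116  1.16662471
  2.10994816] [ 481.32148842 -292.83041227  412.15003597] [ 0.29410094 -0.01874268 -0.95559058] [[280.82185345 206.62752378]
 [276.51049361 154.59609124]
 [469.2014906  144.28704147]]
```

View pics/w1.png

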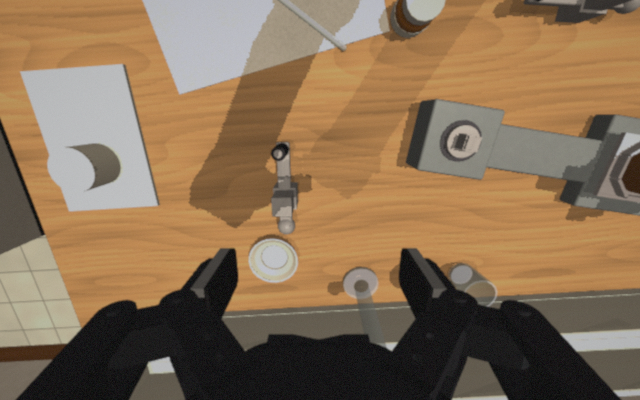

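The wrist view shows crank A with its boss near (284,200), handle at (280,152) and ball at (286,227). The shaft square is at (462,142), and the dish (273,260) and cylinder foot (360,283) are nearby. I'll zoom on the crank and the shaft.

```bash
python3 - <<'E'
from h import *
c=np.load('w1.npy',allow_pickle=True).item()
f=c['frame'][:,:,::-1]
a=cv2.resize(f[135:245,250:320],(350,550),interpolation=cv2.INTER_CUBIC)
b=cv2.resize(f[115:170,435:480],(450,550),interpolation=cv2.INTER_CUBIC)
cv2.imwrite('pics/w1c.png',np.hstack([a,b]))
E
```

```text
(no output)
```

View pics/w1c.png

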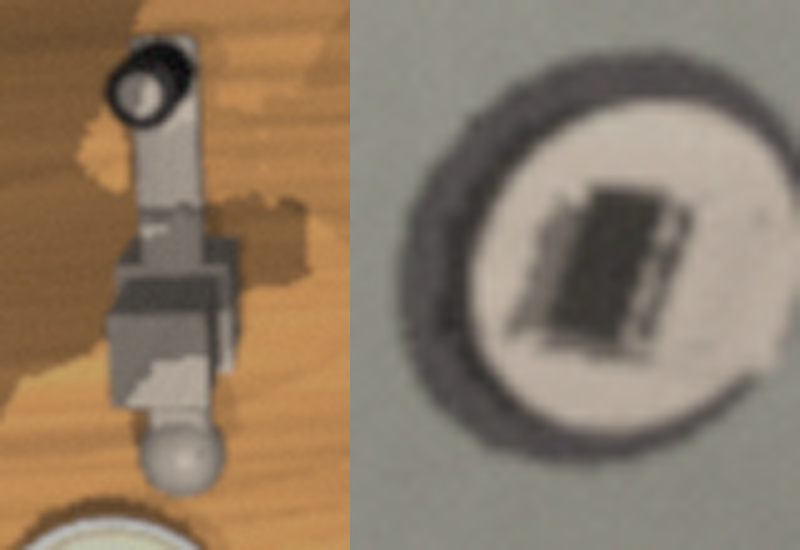

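The crop shows crank A's square boss top centred at about (282,207) and handle top at (277.6,154.4), agreeing with the prediction of A. The shaft square sits tilted about 10 degrees near (462,142).

```bash
python3 - <<'E'
from h import *
c=np.load('w1.npy',allow_pickle=True).item()
g=lambda x,y,z:onz(c,(250+x/5,135+y/5),z)[:2]
k=[g(*p,73) for p in [(107,312),(217,312),(213,408),(110,405)]]
print(np.round(k,1),np.mean(k,0),[np.linalg.norm(k[i]-k[i-1]).round(1) for i in range(4)])
h=g(138,97,81); b=np.mean(k,0); print('handle',h,'ang',np.degrees(np.arctan2(*(h-b)[::-1])),np.linalg.norm(h-b))
print('ball',g(182,457,27),'arm end mid',g(165,38,36))
q=lambda x,y,z:onz(c,(435+(x-350)/10,115+y/10),z)[:2]
m=lambda a,b,z:np.degrees(np.arctan2(*(q(*b,z)-q(*a,z))[::-1]))
print('shaft c',q(612,270,86),'collar c',q(640,270,63),m((590,190),(555,340),86),m((590,190),(690,210),86),m((540,345),(655,360),86))
E
```

```text
[[ 579.8 -358.7]
 [ 581.7 -330.7]
 [ 607.7 -334.1]
 [ 605.1 -360.8]] [ 593.56560312 -346.07713822] [np.float64(25.3), np.float64(28.1), np.float64(26.2), np.float64(26.8)]
handle [ 524.85276349 -343.68162072] ang 178.0033211018333 68.7545840941709
ball [ 639.7988476  -350.40835773] arm end mid [ 515.61206126 -341.71013103]
shaft c [ 523.76691818 -129.48551223] collar c [ 526.98549954 -114.50624563] -8.831772887610038 75.53657323614786 79.03564252661135
```

carry_out(increments="18 -20 -20 1 0;36 -39 -40 1 0;36 -39 -80 1 0;36 -39 -115 1 0;36 -39 -140 1 0")

```text
clock: 2.65
tcp_pos: [589.0, -334.9, 102.0]
orientation: [-0.003, 0.024, 1.0, 0.002]
force: [0.8, 0.8, -0.4]
width: 0.999
finger_force: 0.0
```

```bash
python3 - <<'E'
from h import *
c=cam('wrist'); np.save('w2.npy',c,allow_pickle=True); save(c,'w2'); s=bot.sense(); print(s['tcp_pos'],s['orientation'],s['force'])
E
```

```text
[ 586.19508248 -332.69408711   97.10142382] [-0.00682559  0.02431966  0.9996735   0.0038548 ] [-2.37444824  1.03937612 -3.64642109]
```

View pics/w2.png

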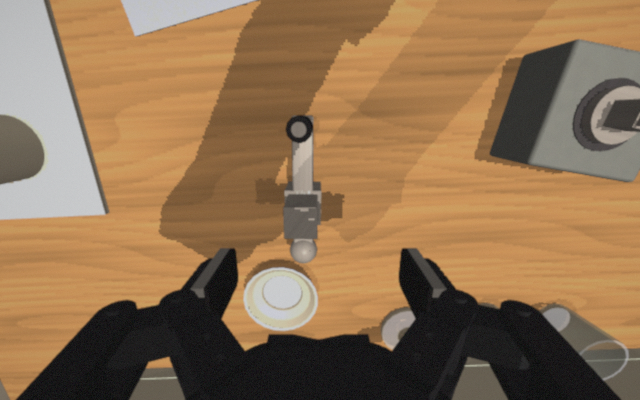

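The wrist view shows the crank's handle at (299,129), boss at (302,213), dish at (280,298) and cylinder foot at (400,330) by the right finger. The TCP is off its target by (-7,+14) mm, so I'll check the joints before going lower.

```bash
python3 - <<'E'
from h import *
s=bot.sense(); print(s)
c=np.load('w2.npy',allow_pickle=True).item()
print('cyl foot',onz(c,(400,328),5),'dish',onz(c,(281,295),10),'boss',onz(c,(302,217),73),'handle',onz(c,(299,129),81))
e=np.load('scene0.npy',allow_pickle=True).item(); print('cyl foot scene',onz(e,(365,347),5),'top',onz(e,(369,280),173))
c=cam('scene'); save(c,'s2')
E
```

```text
{'clock': 2.7, 'joints': array([ 0.34941496,  0.7786319 ,  0.24958121,  1.45566998, -0.21506636,
        0.95000795,  2.18021602]), 'qvel': array([-0.01121688, -0.03295529,  0.00379506, -0.01563467,  0.016268  ,
        0.13851837, -0.01425079]), 'joint_efforts': array([ 9.67767388e-01, -6.56182051e+01,  5.51149830e+00, -2.10670263e+01,
       -1.42895919e-03, -4.74175885e-01,  1.97709381e-02]), 'tcp_pos': array([ 586.19508248, -332.69408711,   97.10142382]), 'orientation': array([-0.00682559,  0.02431966,  0.9996735 ,  0.0038548 ]), 'force': array([-2.37444824,  1.03937612, -3.64642109]), 'wrist_torque': array([ 0.08850016,  0.11895921, -0.00861209]), 'finger_force': 0.0, 'width': 0.999602867906704}
cyl foot [ 755.75855595 -246.85554546    5.        ] dish [ 700.88975208 -379.41835255   10.        ] boss [ 588.29926477 -345.91875011   73.        ] handle [ 523.81148721 -343.28237374   81.        ]
cyl foot scene [ 763.22355736 -243.26035874    5.        ] top [ 761.76694734 -240.95531308  173.        ]
```

View pics/s2.png

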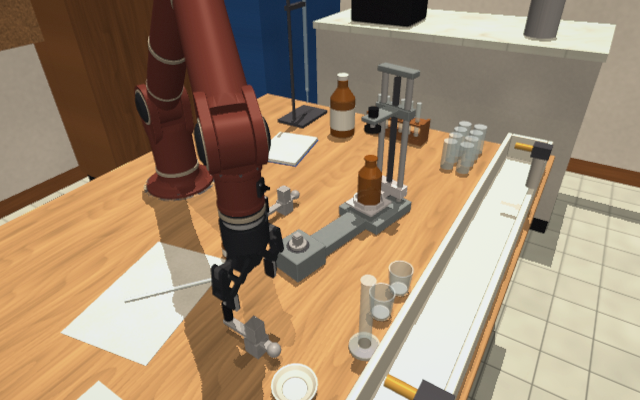

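The scene view shows the gripper hanging free above crank A, touching nothing. I'll let it settle.

carry_out(increments="0 0 0 0 0;0 0 0 0 0;0 0 0 0 0")

```text
clock: 3.0
tcp_pos: [592.5, -337.2, 109.5]
orientation: [0.002, 0.024, 1.0, -0.001]
force: [-0.2, -0.6, 1.0]
width: 0.997
finger_force: 0.0
```

carry_out(increments="1 -9 0 0 0;1 -9 -15 0 0;1 -9 -30 0 0;1 -9 -42 0 0;1 -9 -42 0 0")

```text
clock: 3.42
tcp_pos: [590.6, -344.7, 62.5]
orientation: [-0.002, 0.024, 1.0, 0.001]
force: [-0.8, 0.9, -0.5]
width: 0.998
finger_force: 0.0
```

carry_out(increments="0 0 0 0 0;0 0 0 0 0")

```text
clock: 3.58
tcp_pos: [592.7, -345.8, 65.6]
orientation: [0.001, 0.024, 1.0, -0.001]
force: [0.2, 0.3, 0.3]
width: 1.003
finger_force: 0.0
```

carry_out(increments="1 0 -10 0 0;1 0 -10 0 0;1 0 -10 0 255;1 0 -10 0 255;1 0 -10 0 255")

```text
clock: 4.0
tcp_pos: [593.2, -345.2, 54.8]
orientation: [0.0, 0.024, 1.0, -0.0]
force: [0.2, 0.4, -0.4]
width: 0.603
finger_force: 0.0
```

carry_out(increments="0 0 0 0 255;0 0 0 0 255;0 0 0 0 255;0 0 0 0 255;0 0 0 0 255")

```text
clock: 4.42
tcp_pos: [593.1, -345.2, 54.7]
orientation: [0.0, 0.024, 1.0, -0.0]
force: [-0.3, -0.8, 0.4]
width: -0.002
finger_force: 0.0
```

```bash
python3 - <<'E'
from h import *
c=cam('wrist'); save(c,'w3a'); d=cam('scene')
f=cv2.resize(d['frame'][250:375,190:310,::-1],(384,400),interpolation=cv2.INTER_CUBIC)
g=c['frame'][100:400,200:500,::-1]; g=cv2.resize(g,(400,400))
cv2.imwrite('pics/w3.png',np.hstack([g,f]))
s=bot.sense(); print(s['tcp_pos'],s['width'],s['finger_force'],s['force'],-c['R'].T@c['t'],proj(d,[s['tcp_pos']]))
E
```

```text
[ 592.9756231  -345.15556698   54.57407125] 0.002251305576373033 0.0 [-0.1846153  -0.05228914  0.30136507] [ 518.497539   -340.63824702  220.72496318] [[255.9481548  327.70143924]]
```

View pics/w3.png

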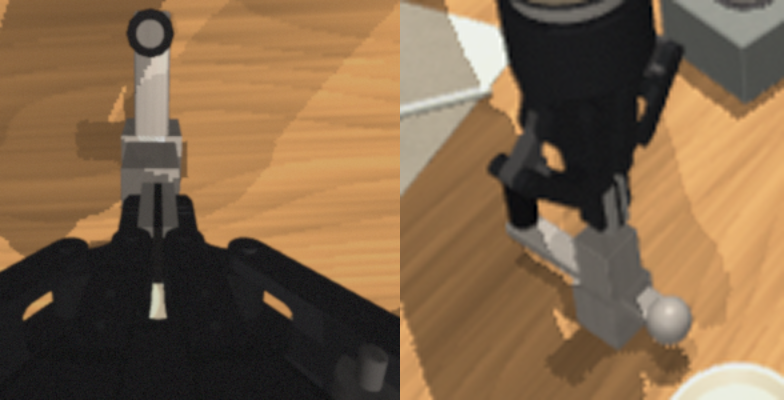

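The wrist half shows the shut fingertips at about (318,237), ending over the boss. The scene half shows the tips at about (257,319), at the back edge of the boss top, so the fingers are not round the boss. I'll triangulate the tips.

```bash
python3 - <<'E'
from h import *
w=cam('wrist'); d=cam('scene'); 
print(tri(w,(317.8,238),d,(257,319)))
for c in (w,d): print(proj(c,[[593,-345,40],[593,-345,54],[593,-345,73],[593,-345,80]]))
print('boss top face wrist corners', [onz(w,(200+x*.75,100+y*.75),73).round(1) for x,y in [(123,168),(177,168),(122,195),(180,195)]])
print('handle',onz(w,(312,124.5),81), tri(w,(312.5,124.5),d,(227,302)))
# fine: dark/bright columns near boss
cv2.imwrite('pics/t1.png',cv2.resize(d['frame'][280:360,215:285,::-1],None,fx=5,fy=5,interpolation=cv2.INTER_CUBIC))
s=bot.sense();print(s['clock'],s['tcp_pos'])
E
```

```text
(array([ 590.88590517, -341.57168425,   70.61856309]), np.float64(6.199390621381894))
[[316.94618925 224.39641941]
 [316.8596721  232.61436161]
 [316.71956813 245.92231844]
 [316.65975687 251.6035671 ]]
[[256.79287507 332.96006388]
 [256.04455892 327.859172  ]
 [255.00517309 320.77420575]
 [254.61513153 318.11549016]]
boss top face wrist corners [array([ 579.7, -358.4,   73. ]), array([ 580.8, -335.2,   73. ]), array([ 592.5, -359.8,   73. ]), array([ 593.7, -334.3,   73. ])]
handle [ 523.69163353 -343.86036617   81.        ] (array([ 524.1914655 , -343.11381582,   79.52116584]), np.float64(1.3769564465993114))
4.6167 [ 592.97714652 -345.10869659   54.53350927]
```

The tips triangulate to about z = 71, right at the boss top, so the fingers stand higher than the nominal 40 mm. I'll open, go lower while watching the force, and close again. The closed width will tell boss (26/85 = 0.31) from hub (0.38).

carry_out(increments="0 0 2 0 0;0 0 2 0 0;0 0 2 0 0;0 0 2 0 0;0 0 2 0 0")

```text
clock: 5.03
tcp_pos: [593.0, -345.1, 56.6]
orientation: [-0.0, 0.024, 1.0, -0.0]
force: [0.1, 0.4, 0.3]
width: 0.711
finger_force: 0.0
```

carry_out(increments="1 0 0 0 0;1 0 -6 0 0;1 0 -12 0 0;1 0 -18 0 0;1 0 -24 0 0")

```text
clock: 5.45
tcp_pos: [593.6, -344.9, 31.4]
orientation: [-0.001, 0.024, 1.0, 0.0]
force: [0.1, -0.3, 1.0]
width: 1.001
finger_force: 0.0
```

carry_out(increments="0 0 0 0 255;0 0 0 0 255;0 0 0 0 255;0 0 0 0 255;0 0 0 0 255")

```text
clock: 5.87
tcp_pos: [594.4, -345.9, 33.2]
orientation: [0.001, 0.024, 1.0, -0.001]
force: [-0.5, 0.8, 3.6]
width: 0.302
finger_force: 18.5
```

carry_out(increments="0 0 0 0 255;0 0 0 0 255;0 0 0 0 255;0 0 0 0 255;0 0 0 0 255")

```text
clock: 6.28
tcp_pos: [594.4, -346.0, 33.3]
orientation: [0.001, 0.024, 1.0, -0.001]
force: [-0.3, -0.3, 3.3]
width: 0.284
finger_force: 61.4
```

carry_out(increments="0 0 10 0 255;0 0 25 0 255;0 0 50 0 255;0 0 80 0 255;0 0 110 0 255")

```text
clock: 6.7
tcp_pos: [592.5, -342.9, 141.5]
orientation: [-0.003, 0.024, 1.0, 0.002]
force: [-0.1, -0.4, -2.7]
width: 0.286
finger_force: 60.5
```

carry_out(increments="1 30 2 0 255;3 65 4 0 255;4 100 6 0 255;5 125 7 0 255;6 138 7 0 255")

```text
clock: 7.12
tcp_pos: [599.7, -199.1, 148.4]
orientation: [-0.002, 0.021, 1.0, 0.004]
force: [0.6, 0.7, -4.6]
width: 0.287
finger_force: 60.4
```

carry_out(increments="0 0 0 0 255;0 0 0 0 255;0 0 0 0 255;0 0 0 0 255")

```text
clock: 7.45
tcp_pos: [599.0, -210.0, 149.3]
orientation: [-0.001, 0.026, 1.0, -0.001]
force: [0.4, 0.2, -3.6]
width: 0.287
finger_force: 60.5
```

```bash
python3 - <<'E'
from h import *
c=cam('wrist'); np.save('w4.npy',c,allow_pickle=True); s=bot.sense(); print(s['tcp_pos'],s['joints'],s['force'])
u,v=proj(c,[[526,-121,86]])[0]; print(u,v,proj(c,[[524,-205,200]]))
x0=int(min(max(u-50,0),540)); y0=int(max(v-50,0)); print(x0,y0)
a=cv2.resize(c['frame'][y0:y0+100,x0:x0+100,::-1],(560,560),interpolation=cv2.INTER_CUBIC)
b=np.zeros((560,240,3),np.uint8); t=cv2.resize(c['frame'][:,:,::-1],(240,150)); b[:150]=t
cv2.imwrite('pics/w4.png',np.hstack([a,b]))
E
```

```text
[ 599.13347978 -209.732337    149.33370348] [ 0.14147054  0.65834887  0.27522131  1.5480112  -0.20167994  0.96371298
  1.9962229 ] [-0.1557542  -0.78499004 -4.63320445]
425.3638095881404 109.35188821364446 [[318.36114364 111.54289255]]
375 59
```

View pics/w4.png

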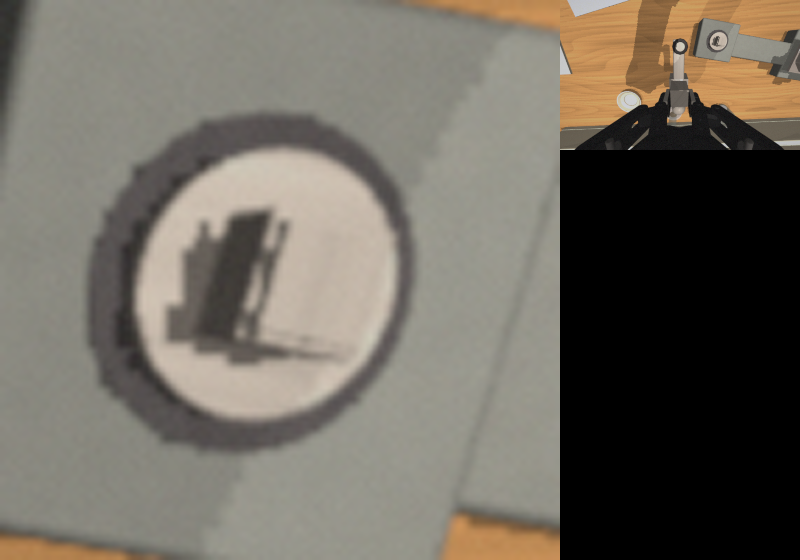

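The crop shows the collar centred at (266,283). The square's -y side is dark, with its top edge running (272,208) to (240,340), and the stepped top's edges run (285,225)-(255,325) and (260,330)-(350,353). I'll turn those into an angle and a centre.

```bash
python3 - <<'E'
from h import *
c=np.load('w4.npy',allow_pickle=True).item()
q=lambda p,z:onz(c,(375+(p[0]+.5)/5.6,59+(p[1]+.5)/5.6),z)[:2]
def L(a,b,z):
    v=q(b,z)-q(a,z); return np.degrees(np.arctan2(v[1],v[0])).round(1),np.linalg.norm(v).round(1)
print(L((272,208),(240,340),83),L((285,225),(255,325),86),L((260,330),(350,353),86))
print('top c',q((323,288),86),'collar c',q((266,283),63),'outer ring',q((251,283),58))
print('gearbox edges',L((0,528),(200,558),55),L((555,170),(440,555),55))
for w in (135,398): print(q((w,283),63))
s=bot.sense(); from scipy.spatial.transform import Rotation as Ro
o=s['orientation']; R=Ro.from_quat([*o[1:],o[0]]).as_matrix(); print('tool y deg',np.degrees(np.arctan2(R[1,1],R[0,1])))
# crank in hand: handle top seen
print('exp handle', proj(c,[[599.1-70,-209.7+2.5,149.3-33.5+81]]), -c['R'].T@c['t'])
E
```

```text
(np.float64(-11.2), np.float64(18.0)) (np.float64(-14.5), np.float64(13.6)) (np.float64(73.6), np.float64(13.5))
top c [ 527.17630131 -115.13113723] collar c [ 526.23450067 -114.97193465] outer ring [ 526.14392908 -115.54928557]
gearbox edges (np.float64(78.6), np.float64(34.2)) (np.float64(-11.7), np.float64(60.9))
[ 525.19603327 -135.1712082 ]
[527.28050122 -94.62613333]
tool y deg 87.0216166064302
exp handle [[313.68319061 124.79282272]] [ 524.68564021 -204.90728627  315.49229551]
```

carry_out(increments="-18 24 0 -3 255;-36 48 0 -6 255;-54 71 0 -8 255;-68 88 0 -10 255;-72.5 94.5 0 -10 255")

```text
clock: 7.92
tcp_pos: [524.6, -110.0, 149.2]
orientation: [-0.002, 0.111, 0.994, 0.001]
force: [-0.9, 0.2, -4.3]
width: 0.284
finger_force: 60.5
```

carry_out(increments="0 0 0 0 255;0 0 -6 0 255;0 0 -12 0 255;0 0 -18 0 255;0 0 -18 0 255")

```text
clock: 8.33
tcp_pos: [526.8, -113.7, 129.7]
orientation: [-0.001, 0.112, 0.994, -0.0]
force: [-1.6, 0.4, -4.5]
width: 0.29
finger_force: 60.5
```

```bash
cat > st.py <<'E'
from h import *
from scipy.spatial.transform import Rotation as Ro
s=bot.sense(); o=s['orientation']; R=Ro.from_quat([*o[1:],o[0]]).as_matrix()
print(s['clock'],s['tcp_pos'].round(2),'ydeg',np.degrees(np.arctan2(R[1,1],R[0,1])).round(2),'F',s['force'].round(1),'T',s['wrist_torque'].round(2),'j',s['joints'].round(2))
E
python3 st.py
```

```text
8.3333 [ 526.81 -113.75  129.74] ydeg 77.12 F [-1.6  0.4 -4.5] T [0.01 0.04 0.02] j [-0.04  0.55  0.32  1.85 -0.24  0.78  1.75]
```

carry_out(increments="0 -1 -4 0 255;0 -1 -7 0 255;0 -1 -10 0 255;0 -1 -12 0 255;0 -1 -12 0 255")

```text
clock: 8.75
tcp_pos: [527.2, -113.5, 119.0]
orientation: [-0.0, 0.111, 0.994, 0.0]
force: [-0.4, -0.1, -2.9]
width: 0.288
finger_force: 60.6
```

```bash
python3 st.py
```

```text
8.75 [ 527.23 -113.54  119.05] ydeg 77.23 F [-0.4 -0.1 -2.9] T [-0.    0.    0.02] j [-0.04  0.57  0.31  1.86 -0.25  0.76  1.76]
```

carry_out(increments="0 -1 -1 0 255;0 -1 -2 0 255;0 -1 -3 0 255;0 -1 -3 0 255")

```text
clock: 9.08
tcp_pos: [527.4, -114.6, 116.5]
orientation: [-0.0, 0.111, 0.994, -0.0]
force: [0.4, -0.2, -4.1]
width: 0.287
finger_force: 60.6
```

```bash
python3 st.py
```

```text
9.0833 [ 527.42 -114.58  116.49] ydeg 77.23 F [ 0.4 -0.2 -4.1] T [ 0.    0.01 -0.04] j [-0.03  0.57  0.31  1.86 -0.25  0.75  1.76]
```

carry_out(increments="-0.5 -0.5 -1 0 255;-0.5 -0.5 -2 0 255;-0.5 -0.5 -3 0 255;-0.5 -0.5 -4 0 255")

```text
clock: 9.42
tcp_pos: [527.0, -115.0, 112.5]
orientation: [0.0, 0.111, 0.994, 0.0]
force: [0.0, -0.6, -3.4]
width: 0.29
finger_force: 60.6
```

```bash
python3 st.py
```

```text
9.4167 [ 527.05 -114.99  112.5 ] ydeg 77.23 F [ 0.  -0.6 -3.4] T [0.05 0.01 0.01] j [-0.03  0.58  0.31  1.86 -0.25  0.74  1.77]
```

carry_out(increments="0 0 -2 0 255;0 0 -4 0 255;0 0 -6 0 255;0 0 -8 0 255;0 0 -8 0 255")

```text
clock: 9.83
tcp_pos: [526.8, -115.0, 104.0]
orientation: [-0.0, 0.111, 0.994, 0.0]
force: [-0.5, 1.2, -3.9]
width: 0.283
finger_force: 60.5
```

```bash
python3 st.py
```

```text
9.8333 [ 526.77 -114.96  104.03] ydeg 77.23 F [-0.5  1.2 -3.9] T [ 0.18 -0.05  0.03] j [-0.03  0.59  0.31  1.87 -0.26  0.72  1.77]
```

carry_out(increments="0 0 -2 0 255;0 0 -4 0 255;0 0 -6 0 255;0 0 -7 0 255;0 0 -7 0 255")

```text
clock: 10.25
tcp_pos: [526.9, -115.0, 97.3]
orientation: [-0.0, 0.111, 0.994, 0.0]
force: [-0.5, -0.2, -4.2]
width: 0.286
finger_force: 60.5
```

```bash
python3 st.py
```

```text
10.25 [ 526.88 -115.01   97.26] ydeg 77.23 F [-0.5 -0.2 -4.2] T [ 0.27 -0.14  0.04] j [-0.02  0.6   0.3   1.88 -0.26  0.7   1.78]
```

carry_out(increments="0 0 -1 0 255;0 0 -1.5 0 255;0 0 -2 0 255;0 0 -2 0 255")

```text
clock: 10.58
tcp_pos: [527.2, -115.2, 96.2]
orientation: [0.0, 0.111, 0.994, 0.0]
force: [-0.8, 1.4, 2.1]
width: 0.285
finger_force: 61.1
```

```bash
python3 st.py
```

```text
10.5833 [ 527.16 -115.19   96.17] ydeg 77.22 F [-0.8  1.4  2.1] T [ 0.4   0.18 -0.02] j [-0.02  0.6   0.3   1.88 -0.26  0.7   1.78]
```

The crank is home: contact came at 96.2 against a predicted 96.3. I'll let go and move to the handle.

carry_out(increments="0 0 0 0 0;0 0 0 0 0;0 0 0 0 0;0 0 0 0 0;0 0 0 0 0")

```text
clock: 11.0
tcp_pos: [527.2, -115.4, 95.6]
orientation: [0.0, 0.111, 0.994, -0.0]
force: [-1.0, -0.5, -0.2]
width: 0.974
finger_force: 0.0
```

carry_out(increments="0 0 15 0 0;0 0 40 0 0;0 0 65 0 0;-20 5 65 0 0;-40 9 65 0 0")

```text
clock: 11.42
tcp_pos: [488.6, -106.6, 162.1]
orientation: [0.003, 0.111, 0.994, -0.0]
force: [0.1, -0.2, -0.2]
width: 0.999
finger_force: 0.0
```

carry_out(increments="-15 3 0 0 0;-28 6 0 0 0;-28 6 0 0 0;-28 6 0 0 0")

```text
clock: 11.75
tcp_pos: [459.3, -100.2, 160.9]
orientation: [0.001, 0.111, 0.994, -0.0]
force: [0.2, -0.5, -0.4]
width: 1.001
finger_force: 0.0
```

```bash
python3 st.py; python3 - <<'E'
from h import *
c=cam('wrist'); s=cam('scene'); np.save('s5.npy',s,allow_pickle=True); np.save('w5.npy',c,allow_pickle=True)
p=proj(c,[[458.7,-99.5,144],[527,-115,136]]); print(p)
# black handle blob in wrist with light centre; print threshold blobs near p
g=cv2.cvtColor(c['frame'],cv2.COLOR_RGB2GRAY); u,v=p[0].astype(int)
r=g[max(v-25,0):v+26:2,u-30:u+31:2]; print(r)
E
```

```text
11.75 [ 459.28 -100.22  160.88] ydeg 77.22 F [ 0.2 -0.5 -0.4] T [-0.03 -0.05  0.02] j [-0.08  0.42  0.35  1.99 -0.2   0.76  1.73]
[[317.36123895 222.42312192]
 [317.36300489 299.01201572]]
[[ 79  87  79  75  77  79  77  76  78  77  72  52  17  21  18  16  26  16
   16  94 106  79 107 110 111 109 109 108 107 106 106]
 [ 57  61  57  58  57  57  58  57  55  57  51  17  22  21  21  19  10  18
   13  37  86  60  59  62  65  63  63  62  63  62  62]
 [ 57  56  56  59  56  54  56  62  55  59  40  17  19  11  11  23  23  15
   20  28  54  57  58  59  60  63  64  65  64  64  62]
 [ 56  57  55  58  55  58  58  58  58  57  27  19  17  11  23  19  15  22
   19  19  37  55  57  56  61  60  62  61  63  63  62]
 [ 57  60  57  59  60  58  59  59  61  55  19  16  19  12  18  16  21  20
   17  15  33  58  56  59  57  58  61  64  64  63  67]
 [ 55  57  59  57  60  57  56  57  58  46  22  19  12  19  14  14  17  10
   17  19  32  58  61  61  58  58  61  63  65  67  66]
 [ 57  59  60  57  60  58  59  59  60  44  25  15  15  22  34  34  24  21
   20  15  24  57  61  59  58  60  59  60  63  63  63]
 [ 66  6
[... 1743 characters left out ...]
  100 123  79  72  72  69  74 124 138 138 139 138 139]
 [109 137 139 142 135  83  55  49  44  56  87 111 113 112 115 113 117 114
  142 146 106  83  73  67  72  81 126 143 137 140 137]
 [129 136 127 117 103  59  52  57  68  67  89 114 115 119 137 119 115 145
  168 146  90  78  74  70  70  75 100 140 140 140 138]
 [139 139 130  96  75  53  47  63  70  67 103 144 157 164 171 160 152 169
  168 156  78  75  78  87  73  73  80 131 137 139 138]
 [137 137 131  95  63  51  50  65  69  67 113 163 167 167 172 171 172 171
  170 153  78  74  81 136  81  75  76 117 138 137 139]
 [126 112 103  93  53  48  52  72  68  68 115 164 165 167 173 169 171 170
  168 146  80  77  76 143 122  73  75 106 139 139 140]]
```

The handle top is at (317,221), where it was predicted (317,222). I'll go down, grip, and compute the circle increments.

carry_out(increments="-0.5 0.5 -20 0 0;-0.5 0.5 -40 0 0;-0.5 0.5 -55 0 0;-0.5 0.5 -64 0 0;-0.5 0.5 -64 0 0")

```text
clock: 12.27
tcp_pos: [458.1, -99.6, 94.8]
orientation: [-0.002, 0.111, 0.994, -0.0]
force: [-0.7, 0.5, -0.1]
width: 1.0
finger_force: 0.0
```

carry_out(increments="0 0 0 0 255;0 0 0 0 255;0 0 0 0 255;0 0 0 0 255;0 0 0 0 255")

```text
clock: 12.68
tcp_pos: [459.0, -99.7, 97.2]
orientation: [0.001, 0.111, 0.994, -0.0]
force: [0.1, -0.1, 0.2]
width: 0.301
finger_force: 0.0
```

carry_out(increments="0 0 0 0 255;0 0 0 0 255;0 0 0 0 255;0 0 0 0 255")

```text
clock: 13.02
tcp_pos: [458.4, -99.6, 96.8]
orientation: [-0.0, 0.111, 0.994, 0.0]
force: [-2.0, 0.7, 4.0]
width: 0.177
finger_force: 58.5
```

```bash
python3 st.py; cat > circ.py <<'E'
import sys, numpy as np
a,n,st=map(float,sys.argv[1:4])   # start angle, rows per call x calls, step (deg)
for k in range(int(n)):
    P=lambda t:70*np.array([np.cos(np.radians(t)),np.sin(np.radians(t))])
    print(';'.join('%.1f %.1f 0 0 255'%tuple(P(a-st*i)-P(a)) for i in range(1,6)),' -> ',a-5*st); a-=5*st
E
python3 circ.py 167 4 18
```

```text
13.0167 [458.42 -99.56  96.83] ydeg 77.23 F [-2.   0.7  4. ] T [0.05 0.29 0.01] j [-0.04  0.52  0.3   2.07 -0.26  0.6   1.79]
8.2 20.3 0 0 255;22.3 37.1 0 0 255;40.9 48.7 0 0 255;62.1 54.0 0 0 255;84.0 52.5 0 0 255  ->  77.0
20.3 -8.2 0 0 255;37.1 -22.3 0 0 255;48.7 -40.9 0 0 255;54.0 -62.1 0 0 255;52.5 -84.0 0 0 255  ->  -13.0
-8.2 -20.3 0 0 255;-22.3 -37.1 0 0 255;-40.9 -48.7 0 0 255;-62.1 -54.0 0 0 255;-84.0 -52.5 0 0 255  ->  -103.0
-20.3 8.2 0 0 255;-37.1 22.3 0 0 255;-48.7 40.9 0 0 255;-54.0 62.1 0 0 255;-52.5 84.0 0 0 255  ->  -193.0
```

carry_out(increments="8.2 20.3 0 0 255;22.3 37.1 0 0 255;40.9 48.7 0 0 255;62.1 54 0 0 255;84 52.5 0 0 255")

```text
clock: 13.43
tcp_pos: [541.0, -46.5, 96.5]
orientation: [-0.002, 0.11, 0.994, -0.001]
force: [-5.0, -3.2, 4.2]
width: 0.168
finger_force: 59.5
```

```bash
python3 st.py
```

```text
13.4333 [541.   -46.54  96.54] ydeg 77.35 F [-5.  -3.2  4.2] T [-1.08  1.05  0.03] j [-0.16  0.61  0.31  1.86 -0.27  0.72  1.66]
```

carry_out(increments="20.3 -8.2 0 0 255;37.1 -22.3 0 0 255;48.7 -40.9 0 0 255;54 -62.1 0 0 255;52.5 -84 0 0 255")

```text
clock: 13.85
tcp_pos: [596.9, -128.1, 96.6]
orientation: [0.0, 0.109, 0.994, 0.002]
force: [-1.5, 4.4, 3.2]
width: 0.173
finger_force: 59.2
```

carry_out(increments="-8.2 -20.3 0 0 255;-22.3 -37.1 0 0 255;-40.9 -48.7 0 0 255;-62.1 -54 0 0 255;-84 -52.5 0 0 255")

```text
clock: 14.27
tcp_pos: [513.7, -185.2, 97.3]
orientation: [0.004, 0.112, 0.994, -0.001]
force: [4.9, 1.7, -0.1]
width: 0.173
finger_force: 58.9
```

carry_out(increments="-20.3 8.2 0 0 255;-37.1 22.3 0 0 255;-48.7 40.9 0 0 255;-54 62.1 0 0 255;-52.5 84 0 0 255")

```text
clock: 14.68
tcp_pos: [458.0, -102.2, 97.0]
orientation: [0.001, 0.113, 0.994, -0.002]
force: [2.3, -4.6, -1.7]
width: 0.171
finger_force: 59.0
```

```bash
python3 st.py; python3 - <<'E'
from h import *
s=cam('scene'); np.save('s6.npy',s,allow_pickle=True); o=np.load('s5.npy',allow_pickle=True).item()
A=lambda f:cv2.resize(f['frame'][85:225,340:420,::-1],(320,560),interpolation=cv2.INTER_CUBIC)
cv2.imwrite('pics/lift.png',np.hstack([A(o),A(s)]))
print(proj(s,[[572,133,z] for z in (0,100,150,200,250)]))
E
```

```text
14.6833 [ 457.97 -102.18   97.03] ydeg 77.01 F [ 2.3 -4.6 -1.7] T [-1.22 -0.61  0.02] j [-0.04  0.51  0.3   2.07 -0.26  0.59  1.79]
[[365.77216131 214.92594286]
 [367.39701448 183.27740504]
 [368.27145871 166.24516984]
 [369.1915661  148.32351773]
 [370.16100929 129.4409134 ]]
```

View pics/lift.png

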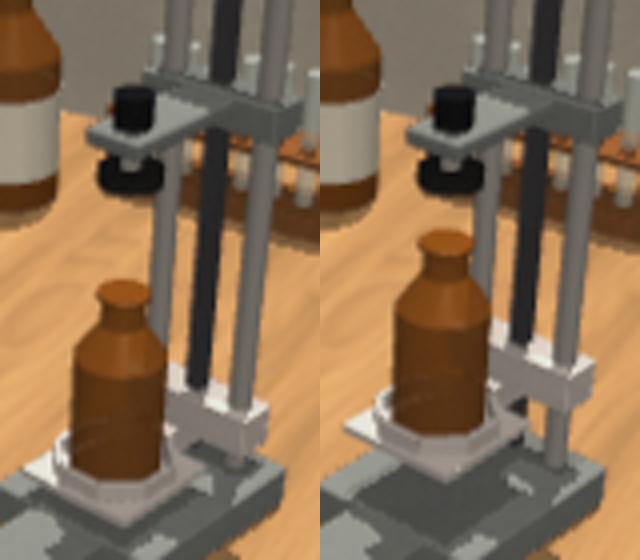

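The left half (before) has the mouth centre at (124,295) and the right half (after one turn) at (446,242), so the bottle rose 36 mm as expected. The pad's lower front edge is at y = 194 in the crop, which puts the pad face at z of about 249 and leaves a gap of about 41 mm. That is about 415° to contact and about 455° to snug.

carry_out(increments="8.2 20.3 0 0 255;22.3 37.1 0 0 255;40.9 48.7 0 0 255;62.1 54 0 0 255;84 52.5 0 0 255")

```text
clock: 15.15
tcp_pos: [541.0, -46.5, 96.5]
orientation: [-0.003, 0.11, 0.994, -0.0]
force: [-4.0, -2.4, 5.8]
width: 0.17
finger_force: 60.0
```

carry_out(increments="20.3 -8.2 0 0 255;37.1 -22.3 0 0 255;48.7 -40.9 0 0 255;54 -62.1 0 0 255;52.5 -84 0 0 255")

```text
clock: 15.57
tcp_pos: [596.9, -128.5, 96.5]
orientation: [0.0, 0.109, 0.994, 0.002]
force: [-1.0, 4.9, 3.6]
width: 0.168
finger_force: 59.6
```

carry_out(increments="-8.2 -20.3 0 0 255;-22.3 -37.1 0 0 255;-40.9 -48.7 0 0 255;-62.1 -54 0 0 255;-84 -52.5 0 0 255")

```text
clock: 15.98
tcp_pos: [513.6, -185.2, 97.2]
orientation: [0.004, 0.112, 0.994, -0.0]
force: [5.0, 2.6, -0.7]
width: 0.174
finger_force: 59.3
```

```bash
python3 st.py; python3 circ.py -103 5 9; cat > gap.py <<'E'
from h import *
import sys
s=cam('scene'); np.save(sys.argv[1],s,allow_pickle=True); f=s['frame'].astype(int)
for u in (368,371,374):
    print(u,[tuple(f[v,u]) for v in range(118,152)] if u==371 else '')
br=lambda v,u:f[v,u,0]-f[v,u,2]
for v in range(120,150): print(v,' '.join('%4d/%3d'%(br(v,u),f[v,u].mean()) for u in range(362,386,2)))
E
python3 gap.py s7.npy
```

```text
15.9833 [ 513.57 -185.23   97.18] ydeg 77.14 F [ 5.   2.6 -0.7] T [ 0.65 -1.13 -0.04] j [ 0.12  0.6   0.29  1.87 -0.26  0.7   1.9 ]
-10.5 3.3 0 0 255;-20.3 8.2 0 0 255;-29.2 14.6 0 0 255;-37.1 22.3 0 0 255;-43.6 31.1 0 0 255  ->  -148.0
-5.1 9.7 0 0 255;-8.6 20.2 0 0 255;-10.4 31.0 0 0 255;-10.5 42.0 0 0 255;-8.8 52.8 0 0 255  ->  -193.0
3.3 10.5 0 0 255;8.2 20.3 0 0 255;14.6 29.2 0 0 255;22.3 37.1 0 0 255;31.1 43.6 0 0 255  ->  -238.0
9.7 5.1 0 0 255;20.2 8.6 0 0 255;31.0 10.4 0 0 255;42.0 10.5 0 0 255;52.8 8.8 0 0 255  ->  -283.0
10.5 -3.3 0 0 255;20.3 -8.2 0 0 255;29.2 -14.6 0 0 255;37.1 -22.3 0 0 255;43.6 -31.1 0 0 255  ->  -328.0
368 
371 [(np.int64(80), np.int64(81), np.int64(77)), (np.int64(120), np.int64(122), np.int64(114)), (np.int64(122), np.int64(124), np.int64(117)), (np.int64(84), np.int64(84), np.int64(81)), (np.int64(79), np.int64(80), np.int64(76)), (np.int64(74), np.int64(75), np.int64(71)), (np.int64(82), np.int64(81), np.int64(76)), (np.int64(102), np.int64(97), np.int64(91)), (np.int64(103), np.int64(98), np.int64(91)), (np.int64(85), np.int64(81), np.int64(75)),
[... 3733 characters left out ...]
6   12/102   12/104  102/152
144  114/158   98/107   84/ 61   77/ 56   78/ 58   80/ 59   81/ 58   80/ 60   66/ 70   12/102   12/105   99/148
145  108/145   91/ 75   96/ 70   92/ 66   88/ 65   86/ 66   91/ 66  100/ 72   97/ 66   15/ 99   12/103   98/147
146   98/111   94/ 69  100/ 70  104/ 73  103/ 74  101/ 81  107/ 78  109/ 77   97/ 67   30/ 94   12/104  102/150
147   93/ 75   97/ 70  102/ 72  106/ 73  106/ 77  107/ 90  108/ 80  107/ 77   97/ 69   65/ 78   14/102  105/153
148   92/ 69  100/ 70  104/ 72  105/ 75  106/ 78  109/ 90  109/ 80  107/ 76   96/ 69   92/ 67   21/ 97  105/153
149   95/ 68   99/ 70  103/ 73  105/ 75  106/ 81  109/ 90  109/ 80  107/ 77   95/ 69   92/ 68   32/ 91  107/152
```

Gap now measures about 14 mm (13.1 to 15.3, with 14.5 predicted), so contact is about 140° away. I'll go on more slowly, watching the tangential force.

carry_out(increments="-10.5 3.3 0 0 255;-20.3 8.2 0 0 255;-29.2 14.6 0 0 255;-37.1 22.3 0 0 255;-43.6 31.1 0 0 255")

```text
clock: 16.45
tcp_pos: [469.0, -155.6, 97.2]
orientation: [0.002, 0.112, 0.994, -0.002]
force: [0.8, -3.6, 1.8]
width: 0.175
finger_force: 59.5
```

carry_out(increments="-5.1 9.7 0 0 255;-8.6 20.2 0 0 255;-10.4 31 0 0 255;-10.5 42 0 0 255;-8.8 52.8 0 0 255")

```text
clock: 16.87
tcp_pos: [458.4, -98.6, 96.6]
orientation: [-0.0, 0.111, 0.994, -0.0]
force: [0.4, -3.9, 2.3]
width: 0.176
finger_force: 59.6
```

```bash
cat > g2.py <<'E'
from h import *
import sys
s=cam('scene'); np.save(sys.argv[1],s,allow_pickle=True); f=s['frame'].astype(int)
for u in (368,370,371,372,374): print(u,f[118:146,u,0])
t=bot.sense(); a=np.radians(float(sys.argv[2])); tg=np.array([np.sin(a),-np.cos(a)])
p=t['tcp_pos'][:2]-[526.8,-115]
print('tang resist',-(t['force'][:2]@tg),'rad',t['force'][:2]@[np.cos(a),np.sin(a)],t['force'],'meas angle',np.degrees(np.arctan2(p[1],p[0])),np.linalg.norm(p),t['tcp_pos'])
E
python3 g2.py s8.npy 167; python3 circ.py 167 6 6
```

```text
368 [124 119  86  77  71  57  19  19  20  18  20  20  20  21  23  49  78  81
  86  86  88  88  90 103 120 124 123 124]
370 [107 141 108  76  75  68  66  79  74  55  20  18  20  20  21  42  75  89
  89  92  93  93  94 100 117 128 128 130]
371 [ 79 118 120  81  77  72  80 100 100  82  19  20  18  21  21  40  73  88
  87  94  94  95  95 100 119 135 135 135]
372 [ 63 112 132  99  77  75  81 101 110  91  19  18  21  20  22  33  66  86
  82  95  95  96  96 101 123 141 140 140]
374 [ 63 114 144 121  85  80  80  89  95  62  17  19  22  22  23  42  74  85
  79  94  94  94  94 101 121 134 133 133]
tang resist 3.4246932866032043 rad -0.3403965937269368 [-0.43871611 -3.41349119  5.35394162] meas angle 163.942300650426 70.314993709705 [459.22844212 -95.5505037   96.46865009]
2.0 7.0 0 0 255;4.8 13.8 0 0 255;8.2 20.3 0 0 255;12.3 26.4 0 0 255;17.0 32.0 0 0 255  ->  137.0
5.3 5.1 0 0 255;11.0 9.6 0 0 255;17.3 13.5 0 0 255;23.8 16.7 0 0 255;30.7 19.2 0 0 255  ->  107.0
7.1 1.8 0 0 255;14.4 2.8 0 0 255;21.7 3.0 0 0 255;29.0 2.5 0 0 255;36.2 1.3 0 0 255  ->  77.0
7.0 -2.0 0 0 255;13.8 -4.8 0 0 255;20.3 -8.2 0 0 255;26.4 -12.3 0 0 255;32.0 -17.0 0 0 255  ->  47.0
5.1 -5.3 0 0 255;9.6 -11.0 0 0 255;13.5 -17.3 0 0 255;16.7 -23.8 0 0 255;19.2 -30.7 0 0 255  ->  17.0
1.8 -7.1 0 0 255;2.8 -14.4 0 0 255;3.0 -21.7 0 0 255;2.5 -29.0 0 0 255;1.3 -36.2 0 0 255  ->  -13.0
```

The gap is about 4 to 6 mm now, by the mouth edge and by the shoulder rising 3.3 px. The resting tangential force is about 3.5 to 4 N. Now 6° steps.

carry_out(increments="2 7 0 0 255;4.8 13.8 0 0 255;8.2 20.3 0 0 255;12.3 26.4 0 0 255;17 32 0 0 255")

```text
clock: 17.33
tcp_pos: [475.2, -67.7, 96.5]
orientation: [-0.001, 0.111, 0.994, -0.0]
force: [-2.2, -5.2, 4.2]
width: 0.174
finger_force: 59.9
```

```bash
python3 g2.py s9.npy 137
```

```text
368 [123 119  85  75  69  54  19  19  18  19  19  20  19  19  36  61  75  87
  86  88  88  90 104 120 123 123 123 124]
370 [106 140 107  76  74  69  66  78  65  23  19  19  21  20  28  59  80  78
  93  93  92  94 100 117 127 127 127 129]
371 [ 79 116 119  81  75  71  79  99  86  32  18  20  19  21  23  56  84  79
  94  93  93  94 100 119 133 134 135 135]
372 [ 61 110 130  99  78  74  80  99  95  49  19  20  21  22  22  55  85  81
  94  94  94  93 101 122 141 139 138 139]
374 [ 62 113 143 120  84  80  79  88  86  30  19  20  21  22  22  53  81  74
  87  93  94  94 100 120 132 134 133 132]
tang resist 3.207201649469264 rad -2.1731895169901065 [-0.59793607 -3.82771048  4.60427741] meas angle 135.87563252218578 69.96438375748704 [476.57744778 -66.28952635  96.43515388]
```

The pad's top edge has moved up about 0.7 px (about 2 mm), and the moving resistance rose from 3.6 to 5.3 N, so the bottle is touching at about 12 to 18 N. I'll add about 15° more.

carry_out(increments="4.4 4.3 0 0 255;9.1 8.2 0 0 255;14.1 11.6 0 0 255;14.1 11.6 0 0 255")

```text
clock: 17.72
tcp_pos: [489.3, -55.9, 96.4]
orientation: [-0.001, 0.111, 0.994, -0.0]
force: [-2.0, -3.8, 5.4]
width: 0.166
finger_force: 60.1
```

```bash
python3 g2.py s10.npy 122; python3 - <<'E'
import numpy as np
L=lambda n:np.load(n,allow_pickle=True).item()['frame'].astype(float).mean(2)
def edge(col,lo,hi,lev):   # first downward crossing bright->dark of lev
    v=np.arange(lo,hi); c=col[lo:hi]; i=np.where((c[:-1]>=lev)&(c[1:]<lev))[0][0]; return v[i]+(c[i]-lev)/(c[i]-c[i+1])
for n in ('s6','s7','s8','s9','s10'):
    f=L(n+'.npy'); print(n,np.mean([edge(f[:,u],124,131,55) for u in (371,372,373)]).round(2),
      'shoulder',np.mean([np.interp(72,f[136:150,u],np.arange(136,150)) if n!='s6' else 0 for u in (370,371,373,374)]).round(2))
E
```

```text
368 [122 119  85  75  70  53  20  19  22  21  20  18  21  23  50  75  76  85
  86  88  89  95 114 122 123 124 124 124]
370 [106 138 107  75  73  67  64  67  29  19  18  20  22  21  46  70  74  87
  93  93  92  96 110 124 126 127 129 130]
371 [ 78 116 118  81  75  72  79  92  62  18  19  21  20  20  47  75  78  90
  94  93  94  97 110 128 132 134 134 134]
372 [ 62 110 131  98  76  74  80  97  87  19  19  21  22  22  40  65  78  91
  93  95  95  97 113 134 138 139 138 138]
374 [ 62 114 143 119  85  80  79  76  55  20  21  21  24  22  42  68  76  85
  88  93  93  96 112 131 131 133 132 132]
tang resist 3.4936116533337946 rad -2.595937972751919 [-1.58711317 -4.05281237  3.94843967] meas angle 122.54800098219206 69.94933034232466 [489.16684113 -56.03684058  96.34962526]
s6 127.43 shoulder 0.0
s7 127.46 shoulder 136.0
s8 127.43 shoulder 142.17
s9 126.74 shoulder 141.26
s10 126.28 shoulder 140.62
```

The pad has risen 1.15 px, about 3 mm, so about 19 N. I'll add a touch more for margin, then let go.

carry_out(increments="3.7 2.2 0 0 255;7.5 4.1 0 0 255;7.5 4.1 0 0 255;7.5 4.1 0 0 255")

```text
clock: 18.1
tcp_pos: [495.8, -52.3, 96.3]
orientation: [-0.002, 0.112, 0.994, -0.0]
force: [-1.9, -4.0, 4.8]
width: 0.174
finger_force: 60.2
```

```bash
python3 g2.py s11.npy 115 | tail -1; python3 - <<'E'
import numpy as np
L=lambda n:np.load(n,allow_pickle=True).item()['frame'].astype(float).mean(2)
def edge(col,lo,hi,lev):
    v=np.arange(lo,hi); c=col[lo:hi]; i=np.where((c[:-1]>=lev)&(c[1:]<lev))[0][0]; return v[i]+(c[i]-lev)/(c[i]-c[i+1])
f=L('s11.npy'); print(np.mean([edge(f[:,u],124,131,55) for u in (371,372,373)]))
E
```

```text
tang resist 3.8880972238306604 rad -2.330853260184624 [-2.53875164 -3.75565135  5.86673974] meas angle 116.28496120886982 69.97074565717061 [495.81444404 -52.26404086  96.34481365]
125.9677713953621
```

carry_out(increments="0 0 0 0 150;0 0 0 0 150;0 0 0 0 150;0 0 0 0 150;0 0 0 0 150")

```text
clock: 18.57
tcp_pos: [497.1, -51.0, 96.2]
orientation: [-0.0, 0.111, 0.994, 0.0]
force: [-0.1, 0.1, 0.2]
width: 0.411
finger_force: 0.0
```

carry_out(increments="0 0 0 0 130;0 0 10 0 130;0 0 30 0 130;0 0 60 0 130;0 0 90 0 130")

```text
clock: 18.98
tcp_pos: [496.5, -52.0, 187.7]
orientation: [-0.001, 0.111, 0.994, -0.0]
force: [-0.1, -0.5, 0.8]
width: 0.486
finger_force: 0.0
```

```bash
python3 g2.py s12.npy 115 | tail -1; python3 - <<'E'
from h import *
L=lambda n:np.load(n,allow_pickle=True).item()['frame'].astype(float).mean(2)
def edge(col,lo,hi,lev):
    v=np.arange(lo,hi); c=col[lo:hi]; i=np.where((c[:-1]>=lev)&(c[1:]<lev))[0][0]; return v[i]+(c[i]-lev)/(c[i]-c[i+1])
f=L('s12.npy'); print(np.mean([edge(f[:,u],124,131,55) for u in (371,372,373)]))
# handle-top check: light disc at handle and boss top, in wrist view
w=cam('wrist'); s=np.load('s12.npy',allow_pickle=True).item(); a=np.radians(115)
P=[[526.8+70*np.cos(a),-115+70*np.sin(a),144],[526.8,-115,136]]
print(proj(w,P),proj(s,P))
for c in (w,s):
    u,v=proj(c,P)[0].astype(int); g=c['frame'].mean(2).astype(int); print(g[max(v-16,0):v+17:2,u-16:u+17:2])
E
```

```text
tang resist -0.9969578954578225 rad -1.5882624810469743 [ 1.57477943 -1.01812204  4.47362618] meas angle 112.61088957084618 67.21464792520955 [500.95793188 -52.95166069 193.93860057]
125.94792368125701
[[317.30811102 202.96297099]
 [255.3537595  245.63725981]] [[301.86131927 194.75875122]
 [296.73075035 215.65153611]]
[[ 93  98  83  14  13  14  19  17  22  21  15  35 125 128 127 128 128]
 [ 99  97  74  19  19  21  30  30  23  14  18  25  99 128 128 129 127]
 [100  99  74  19  34  39  44  44  43  46  29  26 100 126 128 127 130]
 [ 98  99  59  32  42  42  48  53  47  45  43  32  95 129 127 127 129]
 [ 98  96  46  38  42  91 134 136 121  72  41  41  93 127 128 127 127]
 [101  94  41  36  91 151 154 153 152 134  51  43  81 127 127 129 129]
 [ 98  87  41  34 129 154 151 150 155 153  81  38  78 127 127 127 127]
 [100  95  47  32 124 150 151 153 155 155  82  37 106 138 128 132 139]
 [ 97  97  67  36  94 149 154 157 156 138  52  46 125 144 145 142 145]
 [ 97  93  81  41  35  99 144 152 130  66  45 103 142 143 142 143 143]
 [ 90  89  96  84  39  38  47  51  46  42  99 142 143 144 144 143 144]
[... 935 characters left out ...]
 87 136 165 190 162 148 157 160 154 142 141 142 143 146 155]
 [ 89  86  87 134 144 152 105 136 126 128 142 141 141 141 145 155 159]
 [ 89  87  87 167 165 116  30  90  65  68 140 142 142 146 156 159 162]
 [ 89  87  88 141  90  97  16  14  14  39 142 142 149 157 159 164 167]
 [ 91  87 108 109 149 150  24  15  15  39 145 152 159 160 165 168 166]
 [ 91  97  86  87 116 112  20  15  14  34 156 161 161 167 168 165 163]
 [ 87  87  85  87  75  72  24  14  15   9 164 163 169 169 166 162 160]
 [ 88  87  85  88  77  79  24  14  14  12 166 171 170 164 161 160 155]
 [ 88  86  86  88 106 150  49  14  15  12 165 171 165 162 159 154 162]
 [ 88  87  87  88 119 159  62  12  16  15 162 165 163 159 151 162 160]]
```

The handle top is at the home height within 2 px, and the pad holds at 1.5 px up (about 3.9 mm, about 22 N) after release. I'll let the arm settle clear, then hand in.

carry_out(increments="0 0 10 0 130;0 0 20 0 130;0 0 20 0 130;0 0 20 0 130;0 0 20 0 130")

```text
clock: 19.5
tcp_pos: [496.7, -51.9, 206.0]
orientation: [-0.001, 0.111, 0.994, 0.0]
force: [-0.7, -0.4, 0.1]
width: 0.486
finger_force: 0.0
```

```bash
python3 -c "
from rig import order
print(order.job_done())"
```

```text
the job is handed in; nothing more can be done
None
```

The job is handed in at about 19.5 s, though no verdict came back: the crank is home on the shaft and released, wound clockwise about 2.1 turns, with the bottle pressing the pad up about 4 mm (roughly 22 N, estimated from the camera).

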